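# Shut a specimen case and slide it home into the free bay of its rack

## Task

Put the open specimen case away without grasping or lifting anything: with the fingertips swing its clear lid shut, then push the case along the desk, gently so the pinned beetles are not jolted, into the free bay of the low wooden rack until its back edge sits squarely against the stop rail. Leave the case already in the rack, the dish on the rack's top and the other things on the desk where they are.

Things in the scene. Friction and masses are not known exactly. Their poses are not given: they have to be found in the camera images.
- specimen_case: open case to put away: dark tray with pinned beetles and a clear hinged lid, 0.13 to 0.27 kg. Tray 120 mm deep (x), 170 wide (y), walls 36 high; 49 high with lid shut. Origin: centre of underside. x points from front (lid tab sticks out 4 mm at z 38-45) to back (hinge side); walls at x +-60, y +-85 mm; hinge barrels above z 33 reach x +65. Slides with friction about 0.6
- specimen_case_lid (a joint): angle of the clear grey-edged lid, rad: 0 shut, 1.57 upright, stop at 1.66; starts open, between 1.1 and 1.65. Hinge along the case's y at x +62, z 37 mm; flat cover reaching 122 mm from the hinge, 170 wide, outer face 12 mm off the hinge plane (top at z 49 shut). Stiff, damped hinge: stays put above 0.9 rad, may sink shut slowly by itself below 0.6, else press it down
- case_rack: low pale wooden rack, fixed, two bays under one flat top, open towards the robot: 105 mm deep (x), 391 wide (y), 65 high; three uprights 9 thick with rounded front ends, bays 182 wide, 56 high, no floor (cases slide in on the desk; a raised lid does not pass). Origin: centre of underside; x points to the back; front edge at x -52.5 mm
- bay_left (a point): left bay (rack's +y side): point on the desk, mid-width of the bay, at the front face of its 22 mm high stop rail; axes as the rack's. The bay's mouth is at x -90 mm. A case that is home has its back wall here: origin at x -60 mm, y within the bay's 6 mm of play each side; its front stands out 30 mm from the rack
- bay_right (a point): right bay (towards the rack's -y): the same point and axes for that bay
- stored_case: a second case of the same size and make, lid shut, loose, already home in one of the two bays (its origin and axes like those of the first); the other bay is the free one
- dish: clear petri dish with loose beetles, 84 mm across, loose, lying on the rack's top above the free bay; origin: centre of its underside
- vial_red: glass vial with a red cap, 21 mm across, 70 mm high, standing loose; origin: centre of its underside
- vial_blue: glass vial with a blue cap, 21 mm across, 64 mm high, standing loose; origin: centre of its underside
- beetle_block: beetle pinned on a white foam cube, 32 x 30 x 52 mm, loose; origin: centre of its underside
- labels: stack of small paper labels with a rubber band, 40 x 57 x 10 mm, loose; origin: centre of its underside
- forceps: fine steel forceps lying on the desk, 13 x 120 x 9 mm, loose; origin: centre of its underside, length along y
- loupe: folding pocket loupe, lens swung out, 26 x 67 x 16 mm, loose; origin: centre of its underside, length along y
Mind the look-alikes: they are no part of the job. Leave any purple look-alike of the specimen_case alone.

How it is judged:
By the outcome, as a careful person would: the job done as asked, in the order asked, and still so for the second after the job is handed in, with the robot touching nothing.
It also fails if it takes over 67 s, if anything falls off the work surface, if the arm or the gripper's body presses on something with over 40 N, if the wrist force passes 120 N, or if a joint passes its speed limit or range.

## Robot

A 7-joint arm with a two-finger parallel gripper is mounted at the origin on a cart in front of the work surface, level with it; the furniture and walls round the work are solid. World frame = base frame: x ahead of the robot, y to its left, z up, the work surface at z = 0. Lengths are in m, angles in rad, forces in N, time in s.
With the tool pointing down it reaches from about 0.4 to 0.9 m from the base axis. Payload 5.5 kg.
Tool frame: the origin (TCP) lies at the very end of the fingers, on their centre line; the grasp point (between the pads) lies 19 mm behind it; z points along the fingers, y is the line along which they close (so a half turn about z gives the same grasp; the last joint's range is limited). The gripper opens to 92 mm and grips with 3 to 60 N. Pads are 19 mm wide; open, the fingers measure 130 mm over their backs; the gripper's body (75 mm by 190 mm) begins 47 mm behind the grasp point.
Start: joints at [1.364, 0.501, -0.427, 1.55, 0.221, 1.138, -0.21], TCP at [0.294, -0.58, 0.227] pointing down, gripper open.
Joint ranges: [-2.88, 2.88], [-0.31, 2.03], [-1.54, 1.56], [0.2, 2.42], [-1.41, 4.55], [0.19, 2.02], [-2.57, 2.57]. Speed limits (rad/s): [2.57, 2.57, 3.14, 3.14, 3.14, 3.14, 3.14].

## Interface

Orientations are given as a rotation vector (axis times angle).
In Python, from plant import arm, claw, kinematics, get_obs, eyes, workorder gives the robot as it stands. Calls block until the motion is done:
- arm.goto(position, orientation): joint-space move of the TCP to a pose.
- arm.move_l(position, orientation=None, feed=0.15, max_force=None): straight line of the TCP; orientation=None keeps the orientation; feed is the mean speed in m/s. With max_force (N) it stops when the force on the tool has changed by that much, and returns True; else False.
- arm.move_j(angles): joint-space move.
- claw.move_gripper(opening, f_grip=None): finger opening in m; f_grip is the grip in N (None keeps the last); returns when the fingers have stopped.
- arm.hold(seconds).
- kinematics.ik(position, orientation): joint angles nearest the present ones, or None.
- get_obs(): the state.
- eyes.read_camera(name): name is "scene" or "top"; returns a dict with "frame" (384x512x3 uint8, red, green, blue), "intrinsics" (3x3 intrinsics, pixels), "dist" ([k1, k2, p1, p2, k3] as OpenCV has them; the pictures are not rectified), "R" (3x3) and "t" (3): a world point X has camera coordinates R X + t. Camera axes: x right, y down, z forward; pixel columns grow to the right and rows downward; lengths in m; the calibration is good to about 2 mm. A picture is of the moment at which its call begins. There is no depth.
A pose or a line that the arm cannot do raises arm.MotionError and nothing moves.
- workorder.job_done(): hands the job in; it is judged then, once.
The state is a dict: "clock": time; "joint_pos": joint angles; "qd": joint speeds; "joint_efforts": joint torques, N m; "eef_pos": TCP position; "eef_rot": TCP orientation; "wrist_force": force on the tool from outside, world axes, zero at the start; "ft_torque": the same for the moment, N m; "opening": finger opening in m; "finger_force": force on a finger pad.
Only numpy, scipy, OpenCV 4.12 (cv2) and the standard library are available. Lean on these libraries where they do the work, as an engineer would, in place of code of your own. Each camera call takes 0.05 s, during which the arm holds its last target. There are 200 camera calls.

## Working session

There is one attempt and no reset: what is moved stays moved. The work goes in short steps, each a Python script; the robot and the scene stay as the last script left them, time stands still between calls to the robot, and variables do not carry over. Pictures are saved under pics/ and viewed, at most 10 in all, crops included, and the job is handed in when it is done.

```bash
ls; mkdir -p pics; python3 - <<'E'
from plant import *
import cv2,numpy as np
for n in("scene","top"):
    d=eyes.read_camera(n); cv2.imwrite(f"pics/{n}0.png",cv2.resize(d["frame"][:,:,::-1],(800,600),interpolation=cv2.INTER_CUBIC))
    print(n,d["intrinsics"],d["dist"],d["R"],d["t"],-d["R"].T@d["t"])
o=get_obs();print(o["clock"],o["eef_pos"],o["eef_rot"],o["opening"])
E
```

```text
pics
scene [[395.27896782   0.         251.4059428 ]
 [  0.         395.27896782 192.57413379]
 [  0.           0.           1.        ]] [-0.05667727  0.          0.          0.          0.        ] [[-0.65190716 -0.75826885  0.00673786]
 [-0.4902781   0.41469546 -0.76658663]
 [ 0.5784846  -0.50304674 -0.64210555]] [0.28443841 0.32670389 0.75954836] [-0.09378384  0.4622865   0.73624055]
top [[362.91347799   0.         261.09636379]
 [  0.         362.91347799 196.56166271]
 [  0.           0.           1.        ]] [-0.02129768  0.          0.          0.          0.        ] [[-0.02782208 -0.99961187 -0.00142677]
 [-0.99567604  0.02783903 -0.08862404]
 [ 0.08862936 -0.0010451  -0.99606413]] [-0.03346976  0.50501563  1.25140867] [ 0.39098921 -0.04620807  1.29119206]
0.1 [ 0.29395263 -0.57904861  0.22582207] [-3.05371334e+00 -7.30814244e-01  5.23286627e-04] 0.09195701659973894
```

View pics/scene0.png

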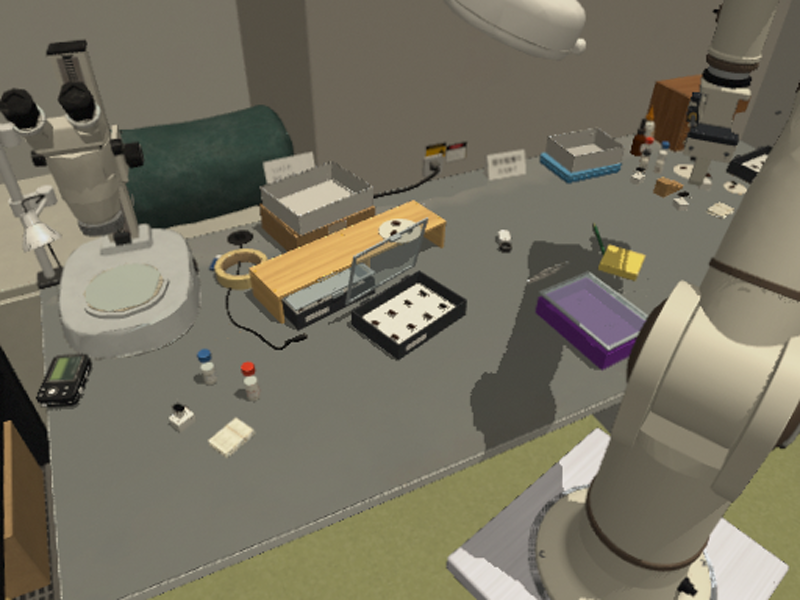

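View pics/top0.png

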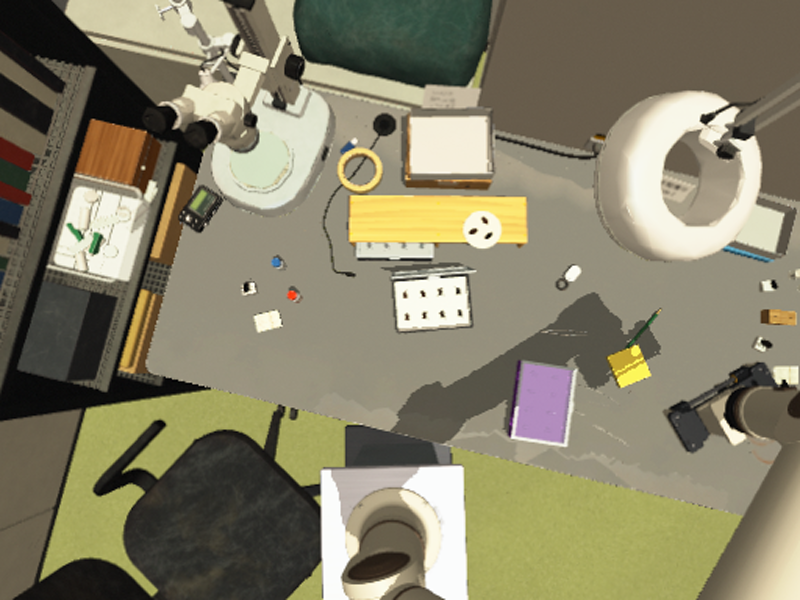

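The case is open at top (432,302) zoomed, with its lid up behind it. The rack is the yellow bar at (350-527, 195-245), the stored case is in the left bay, and the right bay is free with the dish above it at (482,229). The purple look-alike is at (543,403).

```bash
cat > h.py <<'E'
from plant import *
import cv2,numpy as np
def world(d,px,z):
    px=np.asarray(px,float).reshape(-1,1,2)
    u=cv2.undistortPoints(px,d["intrinsics"],np.array(d["dist"])).reshape(-1,2)
    r=np.c_[u,np.ones(len(u))]@d["R"]; c=-d["R"].T@d["t"]
    return c+r*((z-c[2])/r[:,2])[:,None]
def proj(d,P):
    return cv2.projectPoints(np.asarray(P,float).reshape(-1,3),cv2.Rodrigues(d["R"])[0],d["t"],d["intrinsics"],np.array(d["dist"]))[0].reshape(-1,2)
def rect(d,mask,z):
    c=max(cv2.findContours(mask,cv2.RETR_EXTERNAL,cv2.CHAIN_APPROX_NONE)[0],key=cv2.contourArea)
    w=world(d,c[:,0,:],z)[:,:2]; return cv2.minAreaRect((w*1000).astype(np.float32)),w
def sees(n,name,box=None,k=1):
    d=eyes.read_camera(n);f=d["frame"]
    if box: f=f[box[1]:box[3],box[0]:box[2]]
    cv2.imwrite(f"pics/{name}.png",cv2.resize(f[:,:,::-1],None,fx=k,fy=k,interpolation=cv2.INTER_CUBIC)); return d
E
python3 - <<'E'
from h import *
d=sees("top","top1",(215,115,345,220),6)
hsv=cv2.cvtColor(d["frame"],cv2.COLOR_RGB2HSV)
roi=np.zeros(hsv.shape[:2],np.uint8);roi[115:220,215:345]=1
y=cv2.inRange(hsv,(12,90,90),(32,255,255))*roi
r,w=rect(d,cv2.morphologyEx(y,cv2.MORPH_CLOSE,np.ones((9,9))),.065);print("rack",r,cv2.boxPoints(r))
roi[:]=0;roi[174:216,240:310]=1
v=hsv[:,:,2]; dark=((v<50)*255).astype(np.uint8)*roi
r,w=rect(d,dark,.036);print("dark",r,cv2.boxPoints(r))
white=((v>190)*255).astype(np.uint8)*roi
for z in(.01,.02):r,w=rect(d,white,z);print("foam",z,r)
s=sees("scene","scene1",(160,120,310,235),5)
E
```

```text
rack ((708.1891479492188, -109.19960021972656), (412.0035095214844, 150.5568084716797), 87.85447692871094) [[ 625.2513  -312.2387 ]
 [ 775.7026  -317.87518]
 [ 791.127     93.83951]
 [ 640.6757    99.47598]]
dark ((484.52850341796875, -81.37965393066406), (3.477602005004883, 0.0), 178.26797485351562) [[486.2665   -81.43221 ]
 [486.2665   -81.43221 ]
 [482.7905   -81.327095]
 [482.7905   -81.327095]]
foam 0.01 ((518.7050170898438, -99.73339080810547), (125.01754760742188, 161.9849090576172), 2.8985276222229004)
foam 0.02 ((517.7081298828125, -99.31562805175781), (124.041748046875, 160.7205810546875), 2.8985276222229004)
```

View pics/top1.png

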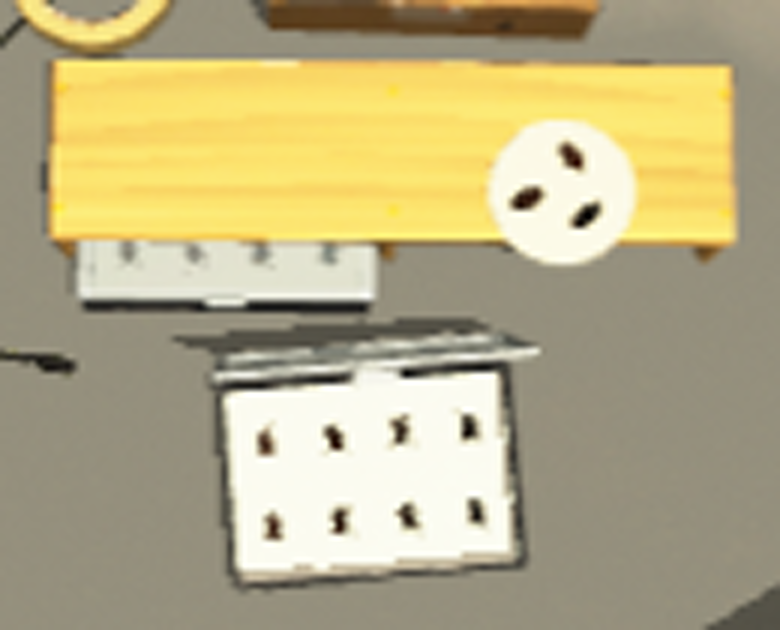

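View pics/scene1.png

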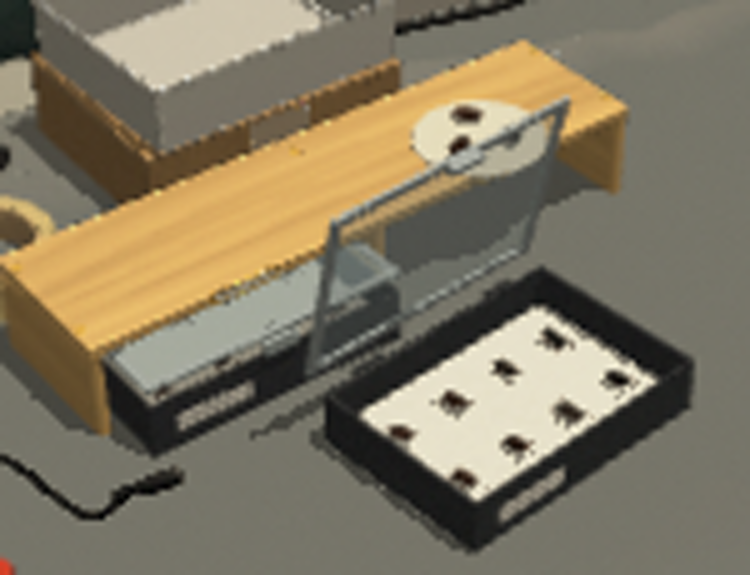

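The tray, lid and rack edges all show clearly. In the top crop (x6), the rack top corners are (50,240), (735,242), (733,66) and (52,60). The case rim corners are about (237,586), (525,563), (512,370) and (218,385).

```bash
python3 - <<'E'
from h import *
np.set_printoptions(precision=4,suppress=True)
d=eyes.read_camera("top");s=eyes.read_camera("scene")
T=lambda l:np.array(l)/6+[215,115]-.4
S=lambda l:np.array(l)/5+[160,120]-.4
print("rack top FL FR BR BL\n",world(d,T([(50,240),(735,242),(733,66),(52,60)]),.065))
print("rack scene FL FR (z.065)\n",world(s,S([(98,350),(627,108),(525,42)]),.065))
print("case top FL FR BR BL\n",world(d,T([(237,586),(525,563),(512,370),(218,385)]),.036))
print("case scene z.036 FL FR BR BL\n",world(s,S([(475,508),(692,364),(545,268),(328,404)]),.036))
print("case scene z0 FL FR BL\n",world(s,S([(475,550),(690,402),(328,440)]),0))
print("stored FL FR z.049",world(d,T([(78,298),(376,300)]),.049)[:,:2])
print("dish",world(d,T([(563,192)]),.075))
# lid: top edge vertical plane; hinge edge ~ scene
for n,p in(("lid L tip",(332,225)),("lid R tip",(569,100))):
  for z in(.14,.15,.16): print(n,z,world(s,S([p]),z))
print("lid top view tip z.15",world(d,T([(178,340),(540,350)]),.15))
E
```

```text
rack top FL FR BR BL
 [[ 0.6482  0.0793  0.065 ]
 [ 0.6361 -0.3121  0.065 ]
 [ 0.739  -0.3159  0.065 ]
 [ 0.7534  0.0763  0.065 ]]
rack scene FL FR (z.065)
 [[ 0.6448  0.0755  0.065 ]
 [ 0.6333 -0.3078  0.065 ]
 [ 0.734  -0.3127  0.065 ]]
case top FL FR BR BL
 [[ 0.4488 -0.0218  0.036 ]
 [ 0.4575 -0.1883  0.036 ]
 [ 0.57   -0.185   0.036 ]
 [ 0.566  -0.0138  0.036 ]]
case scene z.036 FL FR BR BL
 [[ 0.446  -0.0187  0.036 ]
 [ 0.4544 -0.1852  0.036 ]
 [ 0.5716 -0.1825  0.036 ]
 [ 0.5578 -0.011   0.036 ]]
case scene z0 FL FR BL
 [[ 0.45   -0.0227  0.    ]
 [ 0.4598 -0.1933  0.    ]
 [ 0.5672 -0.0167  0.    ]]
stored FL FR z.049 [[ 0.6171  0.0654]
 [ 0.6111 -0.1066]]
dish [[ 0.6656 -0.2135  0.075 ]]
lid L tip 0.14 [[ 0.5702 -0.0279  0.14  ]]
lid L tip 0.15 [[ 0.5591 -0.0197  0.15  ]]
lid L tip 0.16 [[ 0.548  -0.0115  0.16  ]]
lid R tip 0.14 [[ 0.5789 -0.2026  0.14  ]]
lid R tip 0.15 [[ 0.5676 -0.1915  0.15  ]]
lid R tip 0.16 [[ 0.5563 -0.1803  0.16  ]]
lid top view tip z.15 [[ 0.5747  0.0038  0.15  ]
 [ 0.564  -0.1876  0.15  ]]
```

```bash
cat >> h.py <<'E'
from scipy.spatial.transform import Rotation as Ro
def rot(yaw,tilt=0): # tool x -> heading yaw, leaning back by tilt
    return (Ro.from_euler("z",yaw)*Ro.from_euler("y",-tilt)*Ro.from_euler("x",np.pi)).as_rotvec()
E
python3 - <<'E'
from h import *
np.set_printoptions(precision=3,suppress=True)
d=eyes.read_camera("top")
print("purple",world(d,np.array([(518,362),(577,370)])*.64,.045))
th=.05; ax=np.array([np.cos(th),np.sin(th)]); c=np.array([.512,-.101])
def P(a,r=.10,back=0):
    X=.062-r*np.cos(a)+.012*np.sin(a)+.0095+back; z=.037+r*np.sin(a)+.012*np.cos(a)
    return [*(c+ax*X),z]
o=rot(th)
for y in(th,th+np.pi,th+np.pi/2,th-np.pi/2): print(y,kinematics.ik([.512,-.1,.1],rot(y)))
print(get_obs()["clock"])
claw.move_gripper(0.0)
arm.goto([.48,-.25,.32],o)
p=P(1.6,back=.022); print(p)
arm.goto([p[0],p[1],.26],o); arm.move_l(p,feed=.1)
print(get_obs()["clock"],get_obs()["wrist_force"])
for a in np.arange(1.5,.25,-.1):
    hit=arm.move_l(P(a),feed=.06,max_force=8)
    print(round(a,2),hit,get_obs()["wrist_force"],round(get_obs()["clock"],2))
    if hit: break
sees("scene","scene2",(160,60,310,235),4)
E
```

```text
purple [[ 0.375 -0.285  0.045]
 [ 0.353 -0.413  0.045]]
0.05 [ 0.622  0.48  -0.592  1.97   0.368  0.799 -1.699]
3.191592653589793 [ 0.897  0.619 -0.97   1.962  0.652  0.91   1.208]
1.6207963267948966 [ 0.815  0.563 -0.851  1.964  0.556  0.864 -0.285]
-1.5207963267948965 [-0.696  0.718  1.131  2.012 -0.815  0.959 -2.228]
0.35
[np.float64(0.6202793451529711), np.float64(-0.09558151658676071), np.float64(0.13660696603653505)]
5.5 [-0.604 -0.83  -0.904]
1.5 False [ 0.31  -0.33  -0.646] 6.18
1.4 False [-0.148  0.288 -0.052] 6.5
1.3 False [-0.264 -0.333  0.139] 6.82
1.2 False [0.45  0.232 0.867] 7.13
1.1 False [-0.271 -0.061  0.65 ] 7.45
1.0 False [-0.341  0.531  1.119] 7.77
0.9 False [0.429 0.237 1.498] 8.08
0.8 False [-0.145  0.178  0.114] 8.4
0.7 False [-0.179 -0.21  -0.663] 8.72
0.6 False [ 0.247 -0.632  0.552] 9.03
0.5 False [ 0.532 -0.186 -0.959] 9.35
0.4 False [-0.298 -0.576  0.177] 9.67
0.3 False [-0.249 -0.214 -0.216] 9.98
```

View pics/scene2.png

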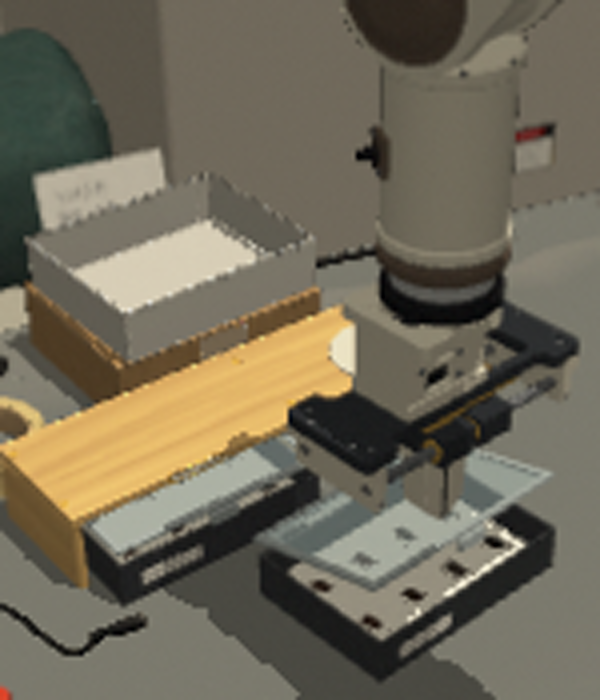

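The lid is following the fingertips and is nearly down. Next I press it shut and move to the left wall.

```bash
python3 - <<'E'
from h import *
np.set_printoptions(precision=3,suppress=True)
th=.05; ax=np.array([np.cos(th),np.sin(th)]); c=np.array([.512,-.101])
def P(a,r=.10,back=0):
    X=.062-r*np.cos(a)+.012*np.sin(a)+.0095+back; z=.037+r*np.sin(a)+.012*np.cos(a)
    return [*(c+ax*X),z]
for a in(.2,.1): print(arm.move_l(P(a),feed=.05,max_force=8))
p=P(0); p[2]-=.006
print("press",arm.move_l(p,feed=.02,max_force=5),get_obs()["eef_pos"],get_obs()["wrist_force"])
arm.hold(.5)
p[2]=.16; arm.move_l(p,feed=.15)
claw.move_gripper(.05)
arm.goto([c[0],c[1]+.14,.16],rot(th+np.pi/2))
d=sees("scene","scene3",(160,80,310,235),4)
t=sees("top","top3",(215,115,345,220),6)
print(get_obs()["clock"],get_obs()["eef_pos"])
E
```

```text
False
False
press True [ 0.484 -0.102  0.049] [-1.592  0.498  7.816]
14.75 [0.512 0.038 0.16 ]
```

View pics/top3.png

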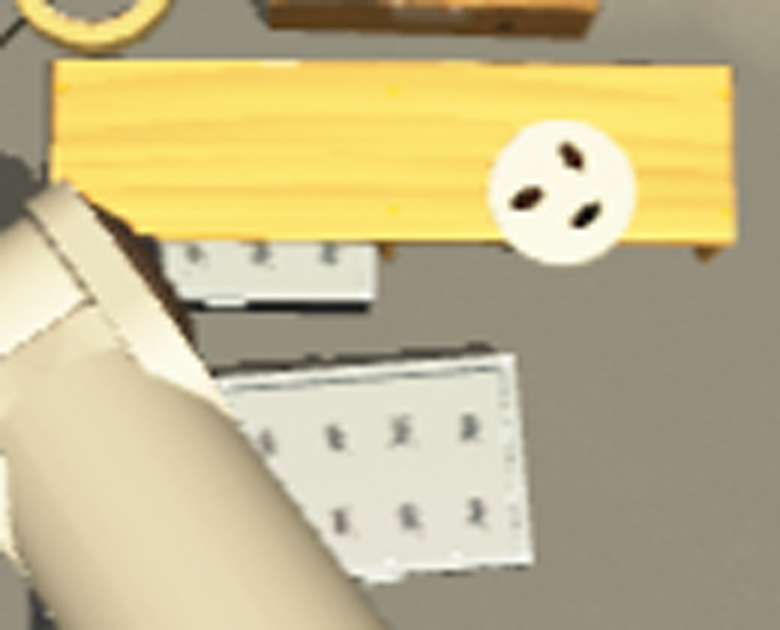

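View pics/scene3.png

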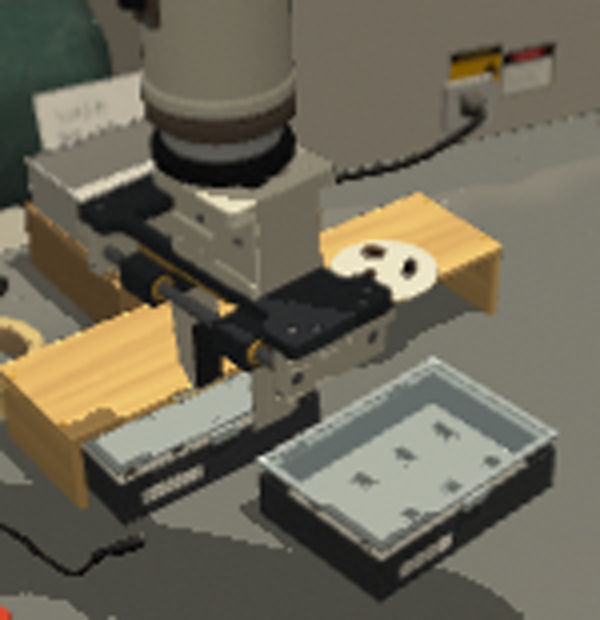

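The lid is shut and the case hasn't moved (lid corners at about (515,353) and (533,563) in the top crop). Next comes the two-finger sideways push, squaring the case to the rack on the way.

```bash
python3 - <<'E'
from h import *
np.set_printoptions(precision=4,suppress=True)
c=np.array([.512,-.101]); f=np.array([.515,-.2083])
def S(c,th,off,z): return [*(c+off*np.array([-np.sin(th),np.cos(th)])),z]
o=rot(.05+np.pi/2)
arm.goto(S(c,.05,.125,.08),o); arm.move_l(S(c,.05,.125,.02),feed=.1)
print(arm.move_l(S(c,.05,.096,.02),feed=.04,max_force=4))
print(arm.move_l(S(f,-.031,.0945,.02),rot(-.031+np.pi/2),feed=.045,max_force=12),get_obs()["wrist_force"])
e=get_obs()["eef_pos"]
arm.move_l(S(f,-.031,.125,.02),feed=.08); arm.move_l(S(f,-.031,.125,.14),feed=.2)
claw.move_gripper(.085)
arm.goto([.38,-.20,.16],rot(-.031,.3))
print(get_obs()["clock"],get_obs()["eef_pos"])
t=sees("top","top4",(215,115,345,220),6)
E
```

```text
False
False [1.0078 1.656  0.6689]
22.1917 [ 0.3804 -0.2005  0.1606]
```

View pics/top4.png

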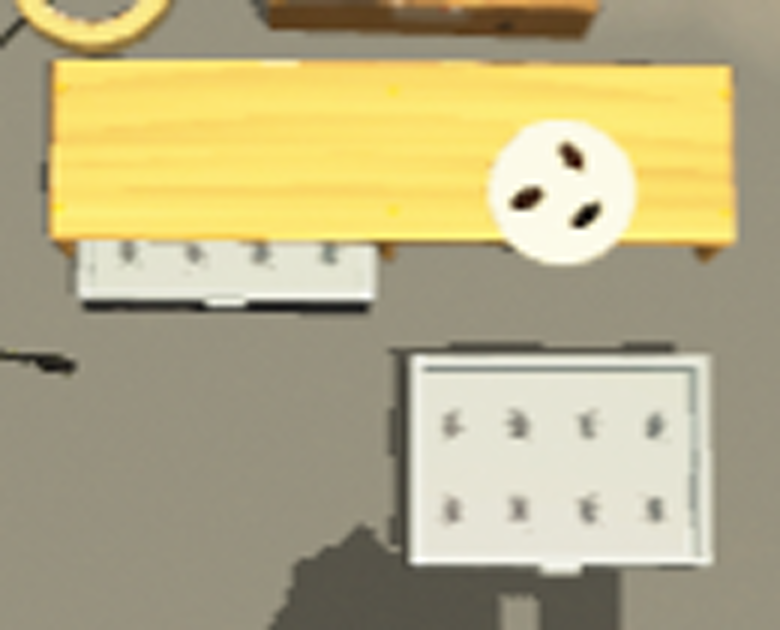

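Case squared up. The lid corners are (411,353), (712,355), (711,564) and (409,565), and the bay's upright feet show at (388,250) and (708,252).

```bash
python3 - <<'E'
from h import *
np.set_printoptions(precision=4,suppress=True)
d=eyes.read_camera("top"); T=lambda l:np.array(l)/6+[215,115]-.4
w=world(d,T([(411,353),(712,355),(711,564),(409,565)]),.049)[:,:2];print(w,w.mean(0),w[0]-w[1],w[3]-w[2],w[0]-w[3])
# lid mask rect
hsv=cv2.cvtColor(d["frame"],cv2.COLOR_RGB2HSV); m=((hsv[:,:,2]>195)*255).astype(np.uint8); roi=np.zeros_like(m);roi[171:215,275:340]=1
r,_=rect(d,cv2.morphologyEx(m*roi,cv2.MORPH_CLOSE,np.ones((5,5))),.049);print("lid rect",r)
print(world(d,T([(388,250),(708,252)]),.03), world(d,T([(50,240),(735,242)]),.065))
E
```

```text
[[ 0.5796 -0.1258]
 [ 0.5736 -0.2992]
 [ 0.4532 -0.2931]
 [ 0.4575 -0.1206]] [ 0.516  -0.2097] [0.006  0.1734] [0.0043 0.1725] [ 0.1221 -0.0052]
lid rect ((514.70947265625, -210.9010009765625), (168.96083068847656, 121.08958435058594), 88.41312408447266)
[[ 0.6439 -0.1155  0.03  ]
 [ 0.6376 -0.3035  0.03  ]] [[ 0.6482  0.0793  0.065 ]
 [ 0.6361 -0.3121  0.065 ]]
```

```bash
python3 - <<'E'
from h import *
np.set_printoptions(precision=4,suppress=True)
th=-.031; ax=np.array([np.cos(th),np.sin(th)])
c=np.array([.515,-.2103]); f=np.array([.6675,-.212])
def S(c,off,z=.022): return [*(c-(.0691+off)*ax),z]
o=rot(th,.3)
arm.goto(S(c,.03,.08),o); arm.move_l(S(c,.03),feed=.1)
print(arm.move_l(S(c,.002),feed=.04,max_force=4))
print(arm.move_l(S(f,.012),feed=.045,max_force=8),get_obs()["eef_pos"],get_obs()["wrist_force"])
print(arm.move_l(S(f,-.008),feed=.012,max_force=4),get_obs()["eef_pos"],get_obs()["wrist_force"],S(f,0),get_obs()["clock"])
sees("scene","scene5",(160,80,310,235),4)
E
```

```text
Traceback (most recent call last):
plant.MotionError: the arm cannot follow that straight line within its joint ranges
```

```bash
python3 - <<'E'
from h import *
np.set_printoptions(precision=3,suppress=True)
th=-.031
print(get_obs()["eef_pos"],get_obs()["joint_pos"])
for t in(0,.15,.3):
  for k in(0,np.pi):
    for x in(.416,.45,.52,.60):
      R=(Ro.from_rotvec(rot(th,t))*Ro.from_euler("z",k)).as_rotvec()
      print(t,round(k,1),x,kinematics.ik([x,-.209,.022],R))
E
```

```text
[ 0.417 -0.206  0.08 ] [ 1.204  0.363 -0.776  2.328  0.403  0.299 -1.473]
0 0 0.416 [ 0.84   0.535 -0.514  2.134  0.472  0.583 -1.616]
0 0 0.45 [ 0.783  0.567 -0.488  2.062  0.452  0.616 -1.617]
0 0 0.52 [ 0.677  0.637 -0.438  1.907  0.41   0.686 -1.609]
0 0 0.6 [ 0.61   0.736 -0.439  1.712  0.415  0.787 -1.628]
0 3.1 0.416 [ 1.416  1.12  -1.393  2.119  1.255  1.2    0.937]
0 3.1 0.45 [ 1.349  1.125 -1.369  2.047  1.243  1.204  0.949]
0 3.1 0.52 [ 1.214  1.128 -1.311  1.891  1.206  1.208  0.989]
0 3.1 0.6 [ 1.069  1.152 -1.256  1.697  1.17   1.232  1.049]
0.15 0 0.416 [ 0.927  0.492 -0.543  2.246  0.528  0.373 -1.632]
0.15 0 0.45 [ 0.871  0.524 -0.527  2.178  0.519  0.407 -1.648]
0.15 0 0.52 [ 0.767  0.593 -0.491  2.03   0.488  0.478 -1.659]
0.15 0 0.6 [ 0.676  0.682 -0.471  1.848  0.471  0.57  -1.667]
0.15 3.1 0.416 [ 1.486  0.983 -1.324  2.232  1.307  0.925  0.91 ]
0.15 3.1 0.45 [ 1.41   0.986 -1.293  2.164  1.286  0.927  0.918]
0.15 3.1 0.52 [ 1.264  0.996 -1.227  2.016  1.234  0.935  0.951]
0.15 3.1 0.6 [ 1.117  1.033 -1.171  1.834  1.186  0.969  1.004]
0.3 0 0.416 [ 1.282  0.588 -0.878  2.344  1.204  0.314 -2.193]
0.3 0 0.45 [ 1.046  0.534 -0.657  2.284  0.913  0.23  -1.973]
0.3 0 0.52 [ 0.824  0.562 -0.498  2.147  0.612  0.25  -1.749]
0.3 0 0.6 [ 0.739  0.647 -0.494  1.974  0.592  0.345 -1.763]
0.3 3.1 0.416 [ 1.415  0.695 -1.052  2.341  1.338  0.45   0.858]
0.3 3.1 0.45 [ 1.343  0.721 -1.034  2.277  1.306  0.479  0.865]
0.3 3.1 0.52 [ 1.206  0.775 -0.995  2.137  1.235  0.534  0.902]
0.3 3.1 0.6 [ 1.082  0.853 -0.974  1.963  1.175  0.613  0.954]
```

```bash
cat > push.py <<'E'
from h import *
np.set_printoptions(precision=4,suppress=True)
th=-.031; ax=np.array([np.cos(th),np.sin(th)])
c=np.array([.515,-.2103]); f=np.array([.6675,-.212])
def S(c,off,z=.024): return [*(c-(.0694+off)*ax),z]
o=rot(th,.15)
arm.goto(S(c,.03,.10),o); arm.move_l(S(c,.03),feed=.1)
print(arm.move_l(S(c,.002),feed=.04,max_force=4))
print(arm.move_l(S(f,.012),feed=.045,max_force=8),get_obs()["eef_pos"],get_obs()["wrist_force"])
print(arm.move_l(S(f,-.008),feed=.012,max_force=4),get_obs()["eef_pos"],get_obs()["wrist_force"],S(f,0),get_obs()["clock"])
sees("scene","scene5",(160,80,310,235),4)
E
python3 push.py
```

```text
False
False [ 0.586  -0.2095  0.024 ] [-0.869   0.5412 -0.0383]
True [ 0.5985 -0.2096  0.0231] [-0.1138 -0.4731 -0.2306] [np.float64(0.5981333440295706), np.float64(-0.20984894456600986), 0.024] 29.425
```

View pics/scene5.png

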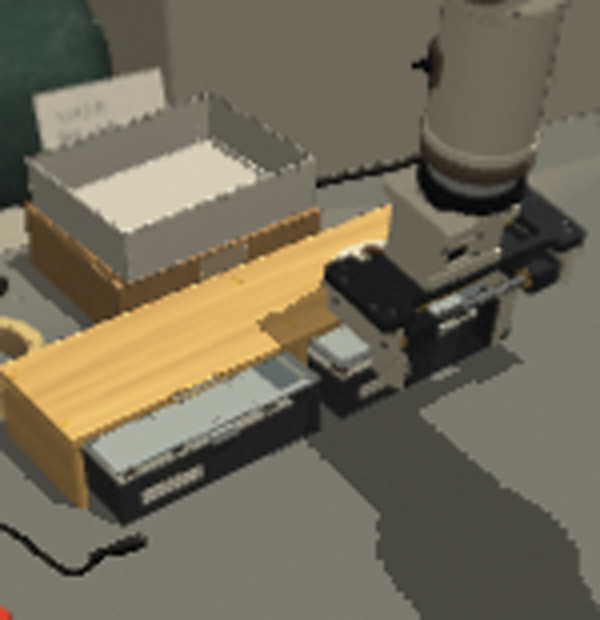

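The arm stopped 0.4 mm from the predicted home position. I'll press once more lightly to seat the case squarely, then back off and check.

```bash
python3 - <<'E'
from h import *
np.set_printoptions(precision=4,suppress=True)
e=np.array(get_obs()["eef_pos"]); ax=np.array([1,-.031,0])
print(arm.move_l(e+.006*ax,feed=.01,max_force=6),get_obs()["eef_pos"],get_obs()["wrist_force"])
e=np.array(get_obs()["eef_pos"])
arm.move_l(e-.08*ax,feed=.08); arm.move_l(e-.1*ax+[0,0,.15],feed=.2)
arm.goto([.40,-.35,.25],rot(-.031)); 
d=sees("top","top6",(215,115,345,220),6)
T=lambda l:np.array(l)/6+[215,115]-.4
print(get_obs()["clock"])
E
```

```text
True [ 0.5986 -0.2095  0.0216] [ 0.6195 -0.1178 -0.0688]
32.7917
```

View pics/top6.png

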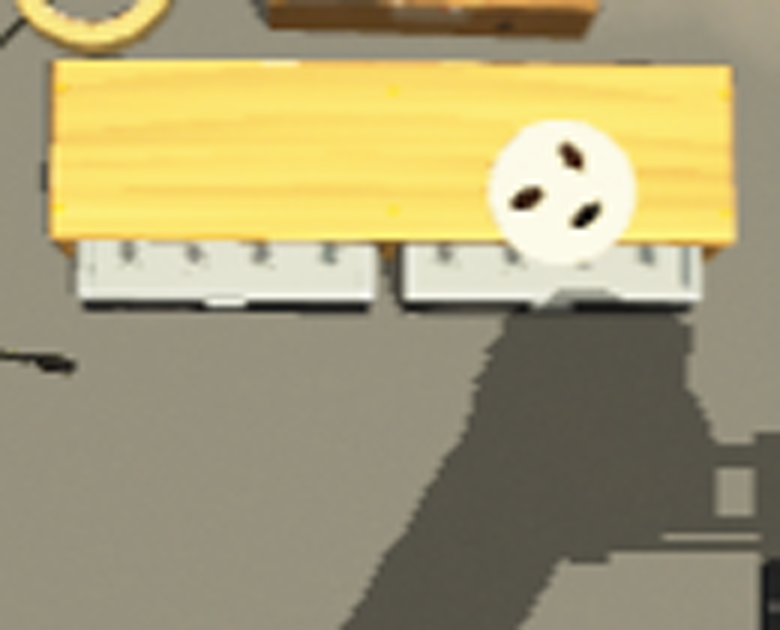

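The case is home: its front edge (row ~300) lines up with the stored case, and the dish at (563,192) and the stored case haven't moved.

```bash
python3 -c "
from plant import *
arm.hold(.3);print(workorder.job_done())"
```

```text
the job is handed in; nothing more can be done
None
```

I shut the lid and pushed the case into the right bay until it met the stop rail, its front level with the stored case; the stored case and dish show no movement, and the job was handed in at about 33 s.

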